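# Grease an idler roller with a push-type grease gun

### The arm

A 6-joint arm with a two-finger parallel gripper is mounted at the origin on a cart in front of the work surface, level with it; the furniture and walls round the work are solid. World frame = base frame: x ahead of the robot, y to its left, z up, the work surface at z = 0. Lengths are in m, angles in rad, forces in N, time in s.
With the tool pointing down it reaches from about 0.325 to 0.9 m from the base axis. Payload 6.1 kg.
Tool frame: the origin (TCP) lies midway between the tips of the shut fingers; the grasp point (between the pads) lies 19 mm behind it; z points along the fingers, y is the line along which they close (so a half turn about z gives the same grasp; the last joint's range is limited). The gripper opens to 85 mm and grips with 20 to 120 N. Pads are 22 mm wide; open, the fingers measure 114 mm over their backs; the gripper's body (76 mm by 85 mm) begins 54 mm behind the grasp point. The pads swing forward as they close: fully open they stand 13 mm farther back than shut.
Start: joints at [-1.401, 0.22, 1.526, -0, 1.395, -0.126], TCP at [0.182, -0.598, 0.231] pointing down, gripper open.
Joint ranges: [-2.98, 2.98], [-0.91, 2.08], [0.09, 2.57], [-1.24, 4.39], [0.2, 2.65], [-2.68, 2.68]. Speed limits (rad/s): [2.57, 2.57, 3.01, 3.14, 3.14, 3.14].

### API

Orientations are given as [roll, pitch, yaw] about the fixed x, y, z axes, in that order (R = Rz(yaw) Ry(pitch) Rx(roll)).
In Python, from plant import movep, move_l, set_joints, gripper_to, hold, inverse_kinematics, observe, get_image, get_calibration, Unreachable, job_done gives the robot as it stands. Calls block until the motion is done:
- movep(position, orientation): joint-space move of the TCP to a pose.
- move_l(position, feed=0.15, rotation=None, max_force=None): straight line of the TCP; rotation=None keeps the orientation; feed is the mean speed in m/s. With max_force (N) it stops when the force on the tool has changed by that much, and returns True; else False.
- set_joints(angles): joint-space move.
- gripper_to(opening, f_grip=None): finger opening in m; f_grip is the grip in N (None keeps the last); returns when the fingers have stopped.
- hold(seconds).
- inverse_kinematics(position, orientation): joint angles nearest the present ones, or None.
- observe(): the state.
- get_image(name): name is "scene" or "side" or "wrist"; returns (picture, depth): 480x640x3 uint8, red, green, blue; 480x640 float32, m along the optical axis (not along the pixel's ray), 0 where there is no reading.
- get_calibration(name): a dict with "intrinsics" (3x3 intrinsics, pixels), "world_from_camera" (4x4, takes a point from camera to world coordinates). Camera axes: x right, y down, z forward; pixel columns grow to the right and rows downward; lengths in m; the calibration is good to about 2 mm. A picture is of the moment at which its call begins: read the wrist's pose just before it. get_calibration takes no time and is no camera call; for the wrist camera it gives the pose at the moment of the call.
A pose or a line that the arm cannot do raises Unreachable and nothing moves.
- job_done(): hands the job in; it is judged then, once.
The state is a dict: "time_s": time; "q": joint angles; "joint_velocities": joint speeds; "joint_torque": joint torques, N m; "eef_pos": TCP position; "tcp_rot": TCP orientation; "ft_force": force on the tool from outside, world axes, zero at the start; "torque": the same for the moment, N m; "opening": finger opening in m; "grasp_force": force on a finger pad.
Only numpy, scipy, OpenCV 4.12 (cv2) and the standard library are available. Lean on these libraries where they do the work, as an engineer would, in place of code of your own. Each camera call takes 0.05 s, during which the arm holds its last target. There are 200 camera calls.

### The job

Roll the flanged idler roller along the bench, without lifting it, until it rests against the angle plate and the brass grease nipple in its waist has come up. Then take the red push-type grease gun out of its rest, press its coupler squarely onto the tilted nipple until it snaps home, and keep pushing until the gun's spring is compressed well past half its stroke. Finish while still holding the gun there, coupled and with the spring compressed, and leave the other things on the bench where they are.

Things in the scene. Friction and masses are not known exactly. Their poses are not given: they have to be found in the camera images.
- angle_plate: dark green cast angle plate, fixed: upright 130 mm wide, 75 mm tall, 10 mm thick, with a bolted foot 85 mm long behind it. Origin on the bench at the middle of the face that the roller is to meet; x is level, square to the upright, pointing away from the roller and the robot; y along the upright.
- idler: loose roller, 0.7 to 1 kg: two steel rims, 84 mm diameter, 12 mm wide, 46 mm apart, on a 42 mm dark blue-grey hub. Origin mid-axis; y = axis, z = the way the nipple points. Starts on the robot's side of the plate, rims 60-78 mm from the face, nipple towards the robot, 26 deg below level. Rolled there without slip (1 rad per 42 mm) the nipple leans 9-34 deg from vertical towards the robot.
- nipple_tip (a point): tip of the brass grease nipple, on the idler's z axis, 41 mm from the roller's axis (1 mm inside the rims' outline). It stands 20 mm out of the hub, midway between the rims: 17 mm hexagon, 8 mm neck, head of 14 mm diameter tapering to 5 mm at the tip. A push along the nipple presses the roller into the corner of bench and plate.
- grease_gun: loose push-type grease gun, 0.5 kg, upright in its rest, coupler down. Origin on its axis at the underside of its steel collar (44 mm diameter, 8 mm high); z = axis, towards the rear (up). Red round barrel, 34 mm diameter, z = 8 to 82 mm, black cap to 92 mm; skirt, 31 mm diameter, to -18 mm; then a 12 mm tube and the coupler, 30 mm diameter, z = -62 to -93 mm. Hold it by the barrel.
- gun_grip (a point): on the gun's axis, middle of the barrel, 50 mm above the origin: the place to grip from the rear end.
- coupler_seat (a point): on the gun's axis inside the coupler: where the nipple's tip ends, 80 mm below the gun's origin with the spring relaxed. The mouth is 13 mm further out. Four sprung jaws in it are forced over the nipple's head (under 10 N, from 8 to 4 mm before the seat), then snap in behind it. They accept about 4 mm of offset. It moves with the tube.
- gun_plunger (a joint): how far the tube with the coupler is pushed into the barrel against the gun's spring: 0 relaxed, 0.022 m fully in. The spring takes 10 N to begin to move and 17 N at the end, so the coupler snaps on first and the tube slides in after that.
- gun_rest: grey sheet steel rest, fixed: foot 100x104 mm, top plate 80x80 mm, 104 mm high, with a 35 mm hole through which the gun hangs, its collar on the plate (lift it 100 mm to clear). Origin on the bench under the hole. It stands to the left or to the right of the roller.
- grease_pot: small round clear pot of grease with a white lid, 53 mm diameter, 50 mm tall, loose; origin at the centre of its underside. A bystander.
- oiler: small oil bottle with a red spout, 29 mm diameter, 90 mm tall, standing loose; origin at the centre of its underside. A bystander.
- red_box: closed red plastic box of bits, 65x112x58 mm, standing loose; origin at the centre of its underside. A bystander.
- marker: black paint marker, 17 mm diameter, 130 mm long, lying loose; origin under its middle. A bystander.

How it is judged:
By the outcome, as a careful person would: the job done as asked, in the order asked, and still so for the second after the job is handed in, while the arm keeps its last pose, push and grip.
It also fails if it takes over 48 s, if anything falls off the work surface, if the arm or the gripper's body presses on something with over 40 N, if the wrist force passes 120 N, or if a joint passes its speed limit or range.

## Working session

There is one attempt and no reset: what is moved stays moved. The work goes in short steps, each a Python script; the robot and the scene stay as the last script left them, time stands still between calls to the robot, and variables do not carry over. Pictures are saved under pics/ and viewed, at most 10 in all, crops included, and the job is handed in when it is done.

```bash
mkdir -p pics; ls; cat > h.py <<'E'
import numpy as np, cv2
from plant import *
def cloud(n):
    im,d=get_image(n); c=get_calibration(n); K=np.array(c["intrinsics"]);T=np.array(c["world_from_camera"])
    v,u=np.mgrid[:480,:640]
    P=np.stack([(u-K[0,2])/K[0,0]*d,(v-K[1,2])/K[1,1]*d,d],-1)@T[:3,:3].T+T[:3,3]
    P[d==0]=np.nan
    return im,P,K,T
def save(im,f): cv2.imwrite("pics/"+f,cv2.cvtColor(im,cv2.COLOR_RGB2BGR))
E
python3 - <<'E'
from h import *
s=observe();print(s['time_s'],s['eef_pos'],s['tcp_rot'])
for n in("scene","side"):
    im,P,K,T=cloud(n);save(im,n+"0.png");np.savez(n+"0.npz",im=im,P=P,K=K,T=T);print(n,T.round(3).tolist(),K[0,0])
E
```

```text
pics
0.0 [ 0.18208925 -0.59724791  0.23020431] [-3.13966780e+00 -2.24534489e-04  2.95803376e-01]
scene [[-0.512, -0.431, 0.743, -0.574], [-0.859, 0.258, -0.442, 0.679], [-0.001, -0.865, -0.502, 0.927], [0.0, 0.0, 0.0, 1.0]] 564.4977096591804
side [[-0.996, -0.04, 0.084, 0.496], [-0.093, 0.454, -0.886, 0.849], [-0.003, -0.89, -0.456, 0.57], [0.0, 0.0, 0.0, 1.0]] 454.5640678280442
```

View pics/scene0.png

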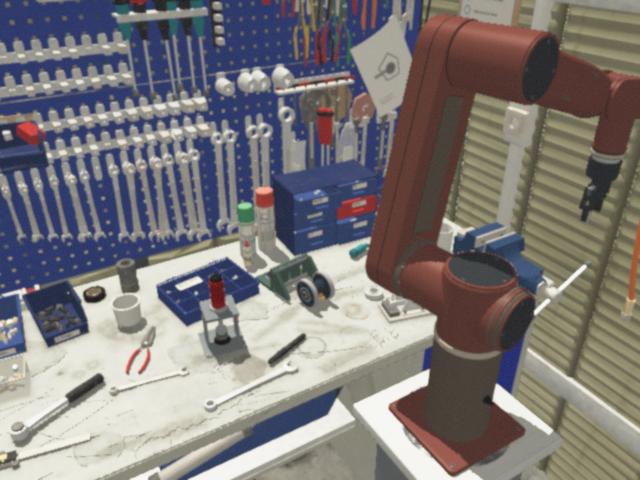

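View pics/side0.png

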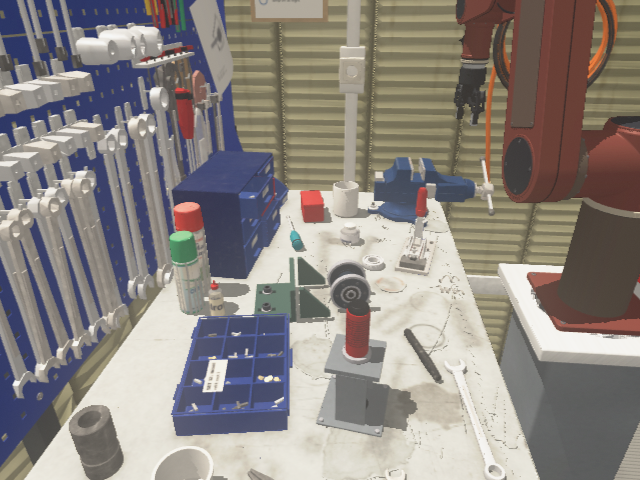

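Side view: the gun is in its rest at (357,330), the roller is behind it at (348,285), the green plate is at (300,290), and the marker is at (422,355). In the scene view, the gun is at (217,290) and the roller at (315,289).

```bash
python3 - <<'E'
from h import *
for n,boxes in(("scene",dict(gun=(205,270,230,310),plate=(255,250,315,302),rol=(296,262,336,312),mark=(262,330,310,365),rest=(195,295,250,362))),("side",dict(gun=(343,303,372,362),plate=(250,255,335,325),rol=(326,258,372,315),rest=(315,335,390,435)))):
    z=np.load(n+"0.npz");P=z['P'];h=cv2.cvtColor(z['im'],cv2.COLOR_RGB2HSV).astype(int)
    for k,(a,b,c,d) in boxes.items():
        p=P[b:d,a:c];q=h[b:d,a:c];H,S,V=q[...,0],q[...,1],q[...,2]
        m={'gun':((H<8)|(H>172))&(S>140),'plate':(H>55)&(H<95)&(S>50),'rol':p[...,2]>.012,'mark':V<70,'rest':p[...,2]>.09}[k]&~np.isnan(p[...,0])
        x=p[m];print(n,k,len(x),np.percentile(x,[2,25,50,75,98],axis=0).round(3).tolist())
im,P,K,T=cloud("wrist");print(K.round(1).tolist(),T.round(3).tolist())
z=np.load("side0.npz");c=z['im'][240:330,240:400];save(cv2.resize(c,None,fx=5,fy=5,interpolation=2),"crop1.png")
E
```

```text
scene gun 320 [[0.474, 0.313, 0.119], [0.478, 0.32, 0.137], [0.48, 0.327, 0.157], [0.483, 0.333, 0.175], [0.494, 0.338, 0.189]]
scene plate 63 [[0.567, -0.005, 0.009], [0.608, 0.042, 0.014], [0.628, 0.107, 0.036], [0.643, 0.115, 0.051], [0.691, 0.127, 0.068]]
scene rol 1248 [[0.472, -0.009, 0.015], [0.493, 0.009, 0.036], [0.509, 0.027, 0.053], [0.546, 0.068, 0.066], [0.639, 0.078, 0.086]]
scene mark 130 [[0.351, 0.148, 0.008], [0.359, 0.173, 0.012], [0.367, 0.206, 0.014], [0.38, 0.229, 0.016], [0.39, 0.257, 0.02]]
scene rest 807 [[0.45, 0.282, 0.099], [0.468, 0.308, 0.105], [0.479, 0.329, 0.107], [0.492, 0.342, 0.114], [0.533, 0.363, 0.15]]
side gun 49 [[0.487, 0.325, 0.118], [0.501, 0.328, 0.179], [0.508, 0.331, 0.185], [0.509, 0.335, 0.186], [0.51, 0.338, 0.187]]Traceback (most recent call last):
  File "<stdin>", line 7, in <module>
    return _quantile_unchecked(
        a, q, axis, out, overwrite_input, method, keepdims, weights)
    return _ureduce(a,
                    func=_quantile_ureduce_func,
    ...<5 lines>...
                    overwrite_input=overwrite_input,
                    method=method)
    r = func(a, **kwargs)
    result = _quantile(arr,
                       quantiles=q,
    ...<2 lines>...
                       out=out,
                       weights=wgt)
    slices_having_nans = np.isnan(arr[-1, ...])
                                  ~~~^^^^^^^^^
IndexError: index -1 is out of bounds for axis 0 with size 0
```

```bash
python3 - <<'E'
from h import *
s=observe();T=np.array(get_calibration("wrist")["world_from_camera"]);print((T[:3,3]-s['eef_pos']).round(3),T[:3,:3].round(2).tolist())
movep([0.48,0.08,0.36],[np.pi,0,0])
im,P,K,T=cloud("wrist");print(observe()['time_s'],observe()['q'].round(2),T.round(3).tolist());save(im,"w1.png");np.savez("w1.npz",im=im,P=P,K=K,T=T)
E
```

```text
[0.063 0.019 0.144] [[0.29, -0.92, -0.25], [-0.96, -0.28, -0.07], [-0.0, 0.26, -0.96]]
2.8083 [ 0.   -0.17  1.69 -0.    1.62  1.57] [[-0.001, -0.965, -0.263, 0.546], [-1.0, 0.001, 0.001, 0.08], [-0.001, 0.263, -0.965, 0.503], [0.0, 0.0, 0.0, 1.0]]
```

View pics/w1.png

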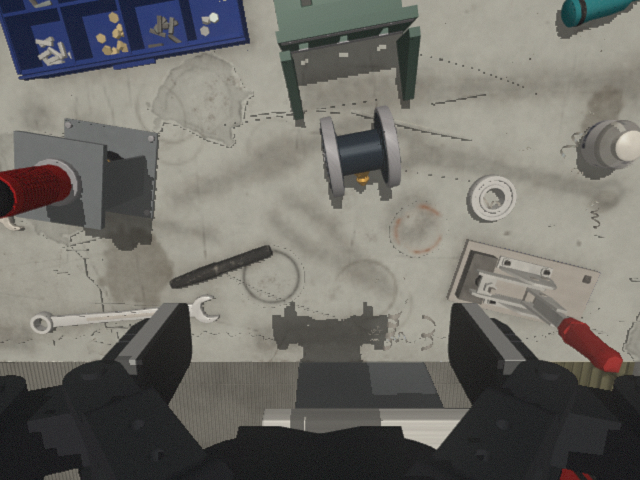

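Wrist view from above: plate face at about (345,70) with side cheeks at (292,90) and (410,70), roller at (362,150) with the nipple at (363,180), gun at (40,190), marker at (222,267).

```bash
python3 - <<'E'
from h import *
z=np.load("w1.npz");P=z['P'];im=z['im'];np.set_printoptions(linewidth=220,suppress=True)
for r in (22,40,50,60,75,90,100,110): 
    print(r,[ (u,*P[r,u].round(3).tolist()) for u in (284,290,297,320,345,370,395,405,412)])
# heights: rims
reg=(slice(100,205),slice(315,405));p=P[reg];c=im[reg]
m=p[...,2]>.07;print("rimtops",m.sum())
n,l,st,ce=cv2.connectedComponentsWithStats(m.astype(np.uint8))
for i in range(1,n):
    if st[i,4]>20:
        q=p[l==i];print(st[i].tolist(),q.min(0).round(4),q.max(0).round(4),np.median(q,0).round(4))
hs=cv2.cvtColor(im,cv2.COLOR_RGB2HSV).astype(int)
b=(hs[...,0]>10)&(hs[...,0]<28)&(hs[...,1]>130);b[:100]=0;b[205:]=0;b[:,:315]=0;b[:,405:]=0
print("brass",b.sum(),np.argwhere(b).mean(0),np.nanmedian(P[b],0))
rd=((hs[...,0]<8)|(hs[...,0]>172))&(hs[...,1]>140);rd[:,100:]=0
print("red",rd.sum(),np.nanpercentile(P[rd],[2,50,98],axis=0).round(4).tolist())
# rest top plate
t=np.abs(P[...,2]-.104)<.006;t[:,150:]=0;t[:100]=0;t[260:]=0
hull=cv2.minAreaRect(P[t][:,:2].astype(np.float32)*1000);print("resttop",hull)
E
```

```text
22 [(284, 0.645, 0.117, 0.01), (290, 0.645, 0.111, 0.011), (297, 0.645, 0.103, 0.011), (320, 0.645, 0.079, 0.011), (345, 0.632, 0.057, 0.074), (370, 0.632, 0.034, 0.076), (395, 0.632, 0.011, 0.073), (405, 0.634, 0.001, 0.064), (412, 0.636, -0.008, 0.054)]
40 [(284, 0.617, 0.112, 0.077), (290, 0.617, 0.107, 0.077), (297, 0.618, 0.101, 0.072), (320, 0.621, 0.08, 0.05), (345, 0.627, 0.053, 0.016), (370, 0.63, 0.026, -0.001), (395, 0.629, -0.001, 0.001), (405, 0.62, -0.002, 0.055), (412, 0.617, -0.005, 0.075)]
50 [(284, 0.615, 0.116, 0.03), (290, 0.616, 0.11, 0.025), (297, 0.617, 0.104, 0.017), (320, 0.619, 0.08, -0.0), (345, 0.619, 0.052, -0.001), (370, 0.619, 0.025, -0.001), (395, 0.62, -0.002, -0.002), (405, 0.612, -0.003, 0.053), (412, 0.61, -0.007, 0.066)]
60 [(284, 0.6, 0.113, 0.076), (290, 0.6, 0.107, 0.076), (297, 0.61, 0.105, -0.001), (320, 0.609, 0.08, -0.001), (345, 0.609, 0.052, -0.001), (370, 0.609, 0.025, -0.001), (395, 0.609, -0.002, -0.0), (405, 0.604, -0.005, 0.045), (412, 0.602, -0.009, 0.058)]
75 [(284, 0.588, 0.114, 0.064), (290, 0.588, 0.108, 0.063), (297, 0.594, 0.1
[... 714 characters left out ...]
 0.004), (290, 0.557, 0.113, 0.004), (297, 0.556, 0.104, 0.03), (320, 0.557, 0.08, 0.003), (345, 0.557, 0.051, -0.002), (370, 0.557, 0.023, -0.0), (395, 0.557, -0.005, -0.002), (405, 0.557, -0.016, -0.0), (412, 0.557, -0.024, -0.001)]
rimtops 1771
[65, 15, 21, 67, 913] [ 0.487  -0.0008  0.0701] [0.5509 0.0214 0.0863] [0.5205 0.0116 0.0808]
[6, 26, 23, 66, 858] [0.477  0.0566 0.07  ] [0.5406 0.0786 0.0865] [0.5105 0.0679 0.0811]
brass 57 [178.98245614 362.54385965] [0.48403963 0.03296855 0.03373151]
red 2321 [[0.4785, 0.3048, 0.1171], [0.4958, 0.3077, 0.1586], [0.5083, 0.319, 0.1875]]
resttop ((491.58526611328125, 322.12286376953125), (81.98652648925781, 80.84517669677734), 81.17528533935547)
```

```bash
python3 - <<'E'
from h import *
z=np.load("w1.npz");P=z['P']
p=P[24:50,296:398].reshape(-1,3);p=p[(p[:,2]>.012)&(p[:,2]<.066)]
# robust face plane x = a + b y (vertical)
k=np.ones(len(p),bool)
for _ in range(6):
    b,a=np.polyfit(p[k,1],p[k,0],1);r=p[:,0]-a-b*p[:,1];k=abs(r)<.004
print("face",a,b,np.degrees(np.arctan(-b)),k.sum(),r[k].std())
c=[]
for s in (slice(315,352),slice(372,405)):
    q=P[100:205,s].reshape(-1,3);q=q[q[:,2]>.0815];c.append(np.median(q,0));print(c[-1],q.min(0),q.max(0),len(q))
c=np.array(c);m=c.mean(0)[:2];d=c[0]-c[1];yaw=np.arctan2(-d[0],d[1]);print(m,np.degrees(yaw),np.linalg.norm(d))
f=np.array([np.cos(yaw),np.sin(yaw)])
gap=(a+b*m[1]-m[0])*np.cos(yaw)-.042;print("gap",gap)
np.savez("rol.npz",m=m,yaw=yaw,gap=gap)
gripper_to(.046,60)
o=[np.pi,0,yaw]
g=m-.072*f
movep([*g,.15],o); move_l([*g,.032],.12)
print(observe()['opening'],observe()['eef_pos'])
hit=move_l([*(g+f*(.072-.053+gap+.012)),.032],.05,max_force=14)
s=observe();print(hit,s['eef_pos'],s['ft_force'],s['time_s'],"axis now",s['eef_pos'][:2]+.053*f)
im,P,K,T=cloud("side");save(cv2.resize(im[200:400,220:440],None,fx=3,fy=3),"s2.png")
E
```

```text
face 0.6350234055519841 -0.17025116591318307 9.662031271314335 922 0.0009220830622439082
[0.5090319  0.06716221 0.08376683] [0.49058015 0.05912009 0.08150575] [0.52687577 0.07483091 0.08651071] 398
[0.51946169 0.01043943 0.08374288] [0.50119365 0.00198024 0.0815095 ] [0.54162209 0.01870461 0.08632624] 401
[0.51424679 0.03880082] 10.418773904524034 0.05767369434745928
gap 0.07028831200787497
0.045716932761548354 [0.44424134 0.02571019 0.03276284]
True [0.53122003 0.04216704 0.03121433] [-0.42677798  0.40478686  0.28192083] 6.9167 axis now [0.58334618 0.05175163]
```

View pics/s2.png

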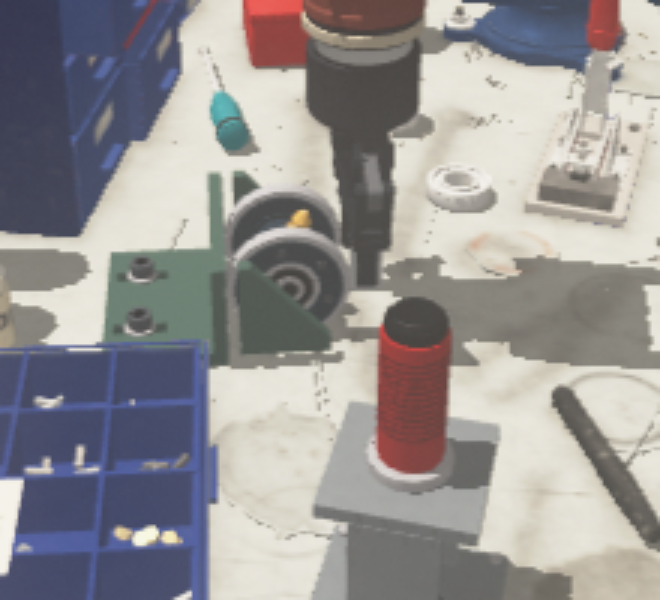

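The roller is against the plate face, with the brass nipple up at (300,218) and leaning towards the robot. I'll seat it gently, back off and look from close by.

```bash
python3 - <<'E'
from h import *
r=np.load("rol.npz");yaw=float(r['yaw']);f=np.array([np.cos(yaw),np.sin(yaw)])
p=np.array(observe()['eef_pos'])[:2]
hit=move_l([*(p+.01*f),.032],.02,max_force=6);s=observe();print(hit,s['eef_pos'],s['ft_force'])
p=s['eef_pos'][:2]
move_l([*(p-.03*f),.032],.05); move_l([*(p-.03*f),.2],.25)
ax=p+.053*f
movep([*(ax-.0*f),.20],[np.pi,0,yaw]);hold(.3)
im,P,K,T=cloud("wrist");save(im,"w2.png");np.savez("w2.npz",im=im,P=P,K=K,T=T);print(observe()['time_s'],ax)
E
```

```text
True [0.53102861 0.04239823 0.03036346] [-0.66198177 -0.79248658 -0.06434479]
9.5667 [0.58315476 0.05198282]
```

View pics/w2.png

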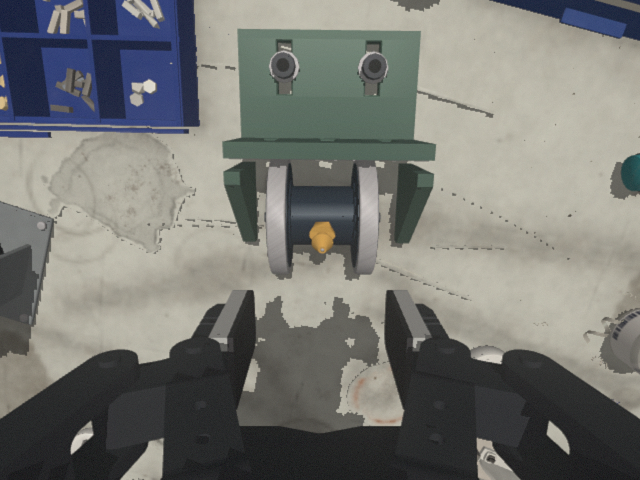

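Close view: the rims at (280,215) and (367,215) touch the plate's upright, and the brass nipple is at (321,237) with its tip pointing down the picture, towards the robot.

```bash
python3 - <<'E'
from h import *
z=np.load("w2.npz");P,im,K,T=z['P'],z['im'],z['K'],z['T'];hs=cv2.cvtColor(im,cv2.COLOR_RGB2HSV).astype(int)
c=[]
for s in (slice(262,296),slice(346,384)):
    q=P[160:280,s].reshape(-1,3);g=q[(q[:,2]>.0815)&(q[:,2]<.09)];c.append(np.median(g,0));print(c[-1],g.min(0),g.max(0),len(g))
    q=q[q[:,2]>.06]; # circle fit in x-z along yaw
c=np.array(c);m=c.mean(0);d=c[0]-c[1];yaw=np.arctan2(-d[0],d[1]);print("mid",m,np.degrees(yaw))
b=(hs[...,0]>8)&(hs[...,0]<30)&(hs[...,1]>130);b[:200]=0;b[270:]=0;b[:,295:]&=True;b[:,:295]=0;b[:,350:]=0
B=P[b];B=B[~np.isnan(B[:,0])]
f=np.array([np.cos(yaw),np.sin(yaw)]);l=np.array([-f[1],f[0]])
loc=np.c_[(B[:,:2]-m[:2])@f,(B[:,:2]-m[:2])@l,B[:,2]-.042]
R=np.hypot(loc[:,0],loc[:,2]);A=np.degrees(np.arctan2(-loc[:,0],loc[:,2]))
for lo in range(20,46,3):
    k=(R>=lo/1e3)&(R<(lo+3)/1e3)
    if k.sum():print(lo,k.sum(),"lean",np.percentile(A[k],[5,50,95]).round(1),"lat",np.percentile(loc[k,1],[5,50,95]).round(4))
# tip hypotheses projected, for comparison with picture
for L in range(10,36,4):
    t=np.radians(L)
    for rr in (.022,.041):
        w=np.r_[m[:2]-f*rr*np.sin(t),.042+rr*np.cos(t)];q=T[:3,:3].T@(w-T[:3,3]);print(L,rr,(K@q/q[2])[:2].round(1),end=' ')
    print()
ys,xs=np.nonzero(b);print("brass bbox",xs.min(),xs.max(),ys.min(),ys.max())
for y in range(ys.min(),ys.max()+1,2):print(y,xs[ys==y].min(),xs[ys==y].max(),end='; ')
save(cv2.resize(im[205:270,285:360],None,fx=8,fy=8,interpolation=cv2.INTER_NEAREST),"c3.png")
E
```

```text
[0.57975576 0.07973873 0.08396597] [0.5607908  0.07164021 0.08150644] [0.5990531  0.08783874 0.08681726] 986
[0.59021488 0.02307307 0.08385085] [0.57081679 0.01462454 0.08150521] [0.60800422 0.03094489 0.08691055] 988
mid [0.58498532 0.0514059  0.08390841] 10.457734489580886
20 8 lean [ 3.4  4.7 17.4] lat [-0.0052 -0.0024  0.0056]
23 62 lean [ 2.9  5.5 17.4] lat [-0.0068  0.0005  0.0065]
26 179 lean [ 5.7 13.  22.7] lat [-0.0068 -0.0001  0.0072]
29 25 lean [ 6.5 13.1 15.9] lat [-0.0042  0.0006  0.0043]
32 10 lean [10.9 14.1 18. ] lat [-0.0063 -0.003   0.0061]
35 108 lean [10.3 13.7 21.5] lat [-0.0059 -0.0001  0.0061]
38 104 lean [12.8 16.1 21.7] lat [-0.0045  0.0006  0.005 ]
41 61 lean [16.5 19.  23.1] lat [-0.0026  0.0006  0.0031]
10 0.022 [321.8 225.3] 10 0.041 [321.9 237.4] 
14 0.022 [321.8 227.3] 14 0.041 [321.9 241.4] 
18 0.022 [321.8 229.3] 18 0.041 [321.9 245.2] 
22 0.022 [321.8 231.2] 22 0.041 [321.9 248.8] 
26 0.022 [321.8 233. ] 26 0.041 [321.9 252.2] 
30 0.022 [321.8 234.6] 30 0.041 [321.9 255.3] 
34 0.022 [321.8 236.2] 34 0.041 [321.9 258.2] 
brass bbox 309 334 222 252
222 317 328; 224 315 329; 226 314 330; 228 312 331; 230 311 332; 232 310 333; 234 310 334; 236 310 334; 238 311 333; 240 312 332; 242 312 332; 244 312 331; 246 313 331; 248 315 328; 250 318 326; 252 320 324;
```

View pics/c3.png

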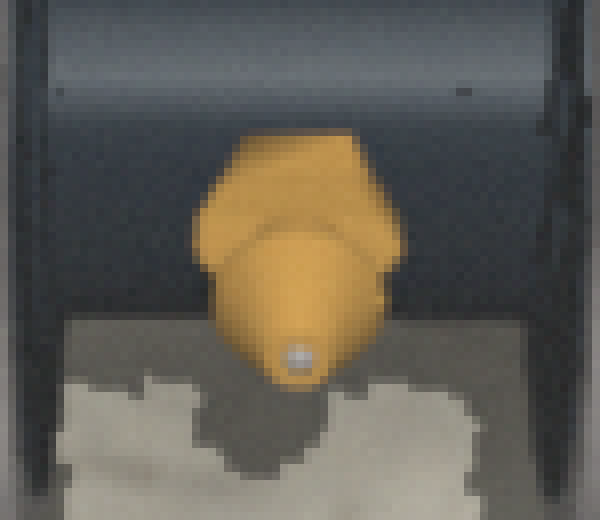

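The silver tip centre is at pixel (322.5,249.6), which makes the lean about 22°. Next I'll fetch the gun.

```bash
python3 - <<'E'
from h import *
z=np.load("w2.npz");K,T=z['K'],z['T'];yaw=np.radians(10.4);f=np.array([np.cos(yaw),np.sin(yaw),0])
r=T[:3,:3]@np.linalg.inv(K)@[322.5,249.6,1]
tip=T[:3,3]+r*(.0802-T[2,3])/r[2];ax=np.array([.5845,.0514,.042])
t=np.arctan2(-(tip-ax)@f,tip[2]-.042);print("tip",tip,"lean",np.degrees(t),"rad",np.linalg.norm(tip-ax))
np.savez("nip.npz",tip=tip,lean=t,yaw=yaw)
gripper_to(.085,60)
o=[np.pi,0,yaw]
for s in(.111,.171):
    print(inverse_kinematics((tip+s*np.array([-f[0]*np.sin(t),-f[1]*np.sin(t),np.cos(t)])).tolist(),[np.pi,-t,yaw]))
g=np.array([.4925,.322])
movep([*(g-.02*f[:2]),.30],o);hold(.2)
im,P,K,T=cloud("wrist");save(im,"w4.png")
hs=cv2.cvtColor(im,cv2.COLOR_RGB2HSV).astype(int)
m=(abs(P[...,2]-.196)<.006)&(np.hypot(P[...,0]-g[0],P[...,1]-g[1])<.03)
q=P[m];print("cap",m.sum(),q.min(0),q.max(0),cv2.minEnclosingCircle(q[:,:2].astype(np.float32)*1000),np.median(q,0))
m=(P[...,2]>.115)&(P[...,2]<.2)&(np.hypot(P[...,0]-g[0],P[...,1]-g[1])<.04);q=P[m];print("barrel",q.min(0),q.max(0))
m=(abs(P[...,2]-.104)<.004)&(np.hypot(P[...,0]-g[0],P[...,1]-g[1])<.07);print(cv2.minAreaRect(P[m][:,:2].astype(np.float32)*1000));print(observe()['time_s'])
E
```

```text
tip [0.56950781 0.04816732 0.0802    ] lean 21.86532257818558 rad 0.041163770539622106
[-0.14948938 -0.26291634  2.14070482  0.1542894   0.90689234  1.16652611]
[-0.16872977 -0.38438032  2.12438892  0.14821009  1.0459145   1.16925229]
cap 2075 [0.47686713 0.30719568 0.19001606] [0.50714235 0.33734601 0.19916851] ((491.7872314453125, 322.3679504394531), 15.460147857666016) [0.49296835 0.32254808 0.19667059]
barrel [0.47646219 0.30590793 0.11506894] [0.51228278 0.33947151 0.19916851]
((491.5467529296875, 322.41162109375), (80.1701431274414, 80.27949523925781), 80.7360610961914)
11.4583
```

View pics/w4.png

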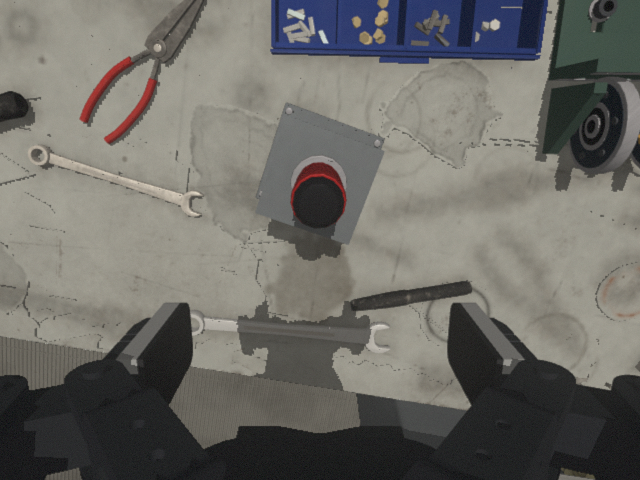

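The gun's cap is at (320,200) and sits centred in its rest, so the gun axis is at (0.4918, 0.3224). I'll grip it and lift.

```bash
python3 - <<'E'
from h import *
n=np.load("nip.npz");tip,t,yaw=n['tip'],float(n['lean']),float(n['yaw']);o=[np.pi,0,yaw]
g=[.4918,.3224]
movep([*g,.24],o);move_l([*g,.135],.12)
gripper_to(.02,110);hold(.2);s=observe();e=s['eef_pos'];print(s['opening'],s['grasp_force'],e,s['ft_force'])
move_l([*g,.26],.12);s=observe();print(s['opening'],s['ft_force'],s['eef_pos'])
f=np.array([np.cos(yaw),np.sin(yaw),0]);u=-f*np.sin(t)+np.array([0,0,np.cos(t)])
movep((tip+(.111+.045)*u).tolist(),[np.pi,-t,yaw]);hold(.4)
s=observe();print(s['time_s'],s['eef_pos'],tip+.156*u,s['tcp_rot'],s['ft_force'],s['torque'])
im,P,K,T=cloud("side");np.savez("side5.npz",im=im,P=P,K=K,T=T)
save(cv2.resize(im[190:320,260:430],None,fx=4.5,fy=4.5,interpolation=2),"s5.png")
# projected expected points in crop coords
for nm,w in(("tip",tip),("seat",tip+.045*u),("mouth",tip+.032*u),("coupler top",tip+.063*u),("origin",tip+.125*u),("axis",tip-.041*u)):
    q=T[:3,:3].T@(w-T[:3,3]);p=(K@q/q[2])[:2];print(nm,((p-[260,190])*4.5).round(0))
E
```

```text
0.03200792500372313 108.47747683525085 [0.49217123 0.32238006 0.13570413] [-0.95923116 -2.00175513  5.1943286 ]
0.03236539969269105 [ 0.3467013   0.7554909  -4.61463845] [0.49118451 0.32213522 0.25864795]
16.2833 [0.51245694 0.03822657 0.22494972] [0.5123638  0.03767943 0.22497765] [-3.14141087 -0.38133968  0.18244968] [-0.37406547  0.06110167 -5.81100935] [-0.09664435  0.51872458  0.04760066]
tip [281. 362.]
seat [318. 281.]
mouth [307. 305.]
coupler top [333. 248.]
origin [388. 129.]
axis [249. 434.]
```

View pics/s5.png

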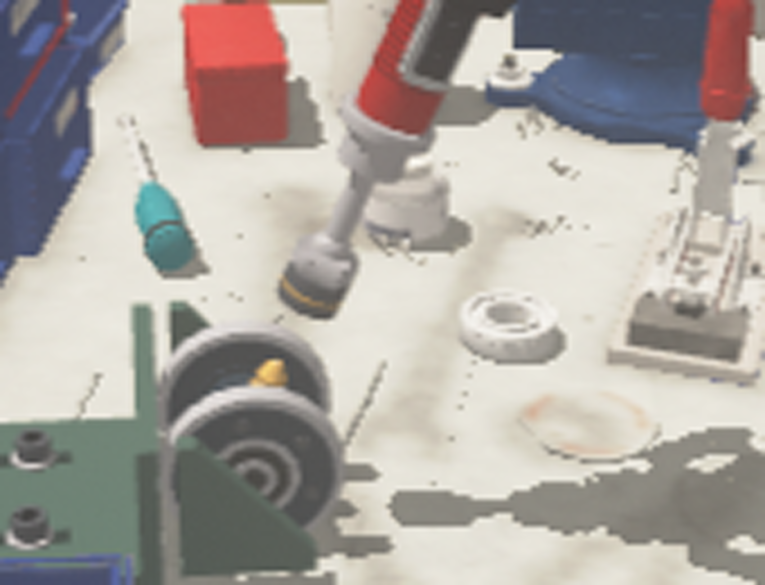

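In the side view the gun hangs straight. The mouth is at about (312,302) in the crop and the nipple tip at about (275,362). I'll measure both in this same camera so the offset is relative.

```bash
python3 - <<'E'
from h import *
from scipy.optimize import least_squares as ls
n=np.load("nip.npz");tip,t,yaw=n['tip'],float(n['lean']),float(n['yaw'])
f=np.array([np.cos(yaw),np.sin(yaw),0]);l=np.array([-f[1],f[0],0]);u=-f*np.sin(t)+np.array([0,0,np.cos(t)]);v=np.cross(l,u)
z=np.load("side5.npz");P,im=z['P'],z['im'];L=(P-tip)@np.c_[v,l,u]   # v: forward-perp, l: lateral, u: along nipple
hs=cv2.cvtColor(im,cv2.COLOR_RGB2HSV).astype(int)
def circ(lo,hi,R):
    q=L[(L[...,2]>lo)&(L[...,2]<hi)&(abs(L[...,0])<.03)&(abs(L[...,1])<.03)]
    r=ls(lambda c:np.hypot(q[:,0]-c[0],q[:,1]-c[1])-R,[0,-.005],loss='soft_l1',f_scale=.001);return r.x.round(4),len(q),abs(r.fun).mean().round(4)
print("coupler low",circ(.035,.047,.015),"hi",circ(.047,.060,.015),"tube",circ(.07,.10,.006),"barrel",circ(.135,.16,.017))
q=L[(abs(L[...,0])<.012)&(abs(L[...,1])<.02)&(L[...,2]>.02)&(L[...,2]<.08)];h,e=np.histogram(q[:,2],30);print("ends",[(round(a*1e3),int(b)) for a,b in zip(e,h)])
b=(hs[...,0]>8)&(hs[...,0]<30)&(hs[...,1]>120)&(np.linalg.norm(L,axis=-1)<.03)
B=L[b];print("brass",len(B),np.percentile(B,[3,50,97],axis=0).round(4).tolist())
ys,xs=np.nonzero(b);K,T=z['K'],z['T']
for y in range(ys.min(),ys.max()+1):print(y,xs[ys==y].min(),xs[ys==y].max(),end='; ')
q=T[:3,:3].T@(tip-T[:3,3]);print("\npredicted tip px",K@q/q[2])
# roller near rim outline, outer face: fit circle to top rim points
W=P[(abs((P-[.5845,.0514,.042])@l-.029)<.009)&(P[...,2]>.055)&(np.linalg.norm(P-[.5845,.0514,.042],axis=-1)<.06)]
s=(W-[.5845,.0514,.042])@f;k=np.hypot(s,W[:,2]-.042)>.038
r=ls(lambda c:np.hypot(s[k]-c[0],W[k,2]-.042-c[1])-.042,[0,0],loss='soft_l1',f_scale=.001);print("rim offset f,z",r.x,k.sum())
E
```

```text
coupler low (array([ 0.0018, -0.0009]), 74, np.float64(0.0009)) hi (array([ 0.0013, -0.0017]), 97, np.float64(0.001)) tube (array([ 0.0019, -0.0004]), 87, np.float64(0.0009)) barrel (array([ 0.0017, -0.0001]), 201, np.float64(0.0012))
ends [(33, 6), (35, 5), (36, 8), (38, 8), (39, 5), (41, 6), (43, 9), (44, 6), (46, 8), (47, 8), (49, 10), (50, 9), (52, 7), (53, 10), (55, 9), (57, 6), (58, 7), (60, 7), (61, 18), (63, 14), (64, 5), (66, 9), (67, 13), (69, 1), (71, 7), (72, 2), (74, 7), (75, 3), (77, 3), (78, 5)]
brass 17 [[0.0007, -0.0126, -0.0116], [0.0052, 0.0029, -0.0054], [0.0082, 0.0074, -0.0018]]
270 319 319; 271 318 321; 272 318 321; 273 318 321; 274 318 321; 
predicted tip px [322.52947983 270.54974956   1.        ]
rim offset f,z [ 0.00062737 -0.000123  ] 200
```

```bash
python3 - <<'E'
from h import *
n=np.load("nip.npz");tip,yaw=n['tip'],float(n['yaw']);t=np.radians(21.5)
f=np.array([np.cos(yaw),np.sin(yaw),0]);l=np.array([-f[1],f[0],0]);u=-f*np.sin(t)+np.array([0,0,np.cos(t)]);v=np.cross(l,u)
tp=tip+.0008*v;rot=[np.pi,-t,yaw]
def go(d,feed,mf):
    h=move_l((tp+(.1117+d)*u).tolist(),feed,rotation=rot,max_force=mf);hold(.15);s=observe();F=s['ft_force']
    print(d,h,"along",(((s['eef_pos']-tp)@u)-.1117).round(4),"v",((s['eef_pos']-tp)@v).round(4),"F u,v,l",np.round([F@u,F@v,F@l],1),s['opening'].round(4),round(s['time_s'],2));return h
go(.03,.06,None)
for d,mf in((.010,6),(.006,14),(.002,16),(-.001,18)):
    if go(d,.03,mf) and d>.005:break
im,P,K,T=cloud("side");np.savez("side6.npz",im=im,P=P,K=K,T=T)
save(cv2.resize(im[190:320,260:430],None,fx=4.5,fy=4.5,interpolation=2),"s6.png")
E
```

```text
Traceback (most recent call last):
AttributeError: 'float' object has no attribute 'round'
```

```bash
cat > g.py <<'E'
from h import *
n=np.load("nip.npz");tip,yaw=n['tip'],float(n['yaw']);t=np.radians(21.5)
f=np.array([np.cos(yaw),np.sin(yaw),0]);l=np.array([-f[1],f[0],0]);u=-f*np.sin(t)+np.array([0,0,np.cos(t)]);v=np.cross(l,u)
tp=tip+.0008*v;rot=[np.pi,-t,yaw]
def go(d,feed,mf):
    h=move_l((tp+(.1117+d)*u).tolist(),feed,rotation=rot,max_force=mf);hold(.15);s=observe();F=np.array(s['ft_force']);e=np.array(s['eef_pos'])-tp
    print(d,h,"along,v,l mm",np.round(np.array([e@u-.1117,e@v,e@l])*1e3,1),"F u,v,l",np.round([F@u,F@v,F@l],1),round(s['opening'],4),round(s['time_s'],2));return h
def pic(nm):
    im,P,K,T=cloud("side");np.savez(nm+".npz",im=im,P=P,K=K,T=T);save(cv2.resize(im[190:320,260:430],None,fx=4.5,fy=4.5,interpolation=2),nm+".png")
E
python3 - <<'E'
from g import *
for d,mf in((.03,None),(.010,6),(.006,14),(.002,16),(-.001,18)):
    if go(d,.03,mf) and d>.005:break
pic("s6")
E
```

```text
0.03 False along,v,l mm [30.1  0.1 -0. ] F u,v,l [-4.9 -1.6  1.4] 0.0318 17.27
0.01 False along,v,l mm [10.2  0.3 -0. ] F u,v,l [-4.8 -2.1 -0.3] 0.0321 18.24
0.006 False along,v,l mm [6.1 0.2 0. ] F u,v,l [-2.4 -2.3  1. ] 0.0319 18.68
0.002 False along,v,l mm [ 1.3 -1.   0.2] F u,v,l [-7.7 -2.7  1.3] 0.0319 19.11
-0.001 False along,v,l mm [-0.3  1.1 -0.3] F u,v,l [ 2.1 -1.7  0.2] 0.0323 19.51
```

View pics/s6.png

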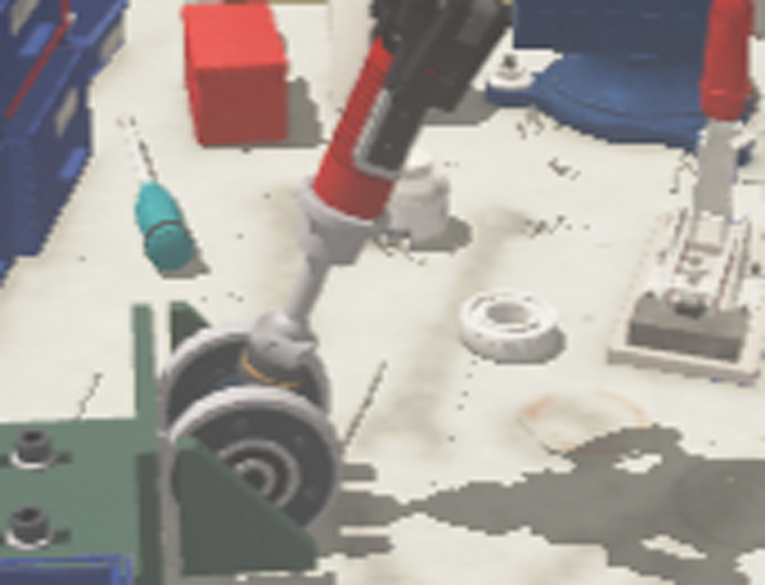

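The coupler is over the nipple between the rims. The force rose, dropped and rose again, as it should for a snap. Now I'll compress the spring.

```bash
python3 - <<'E'
from g import *
for d in(-.004,-.009,-.014,-.0185):
    if go(d,.03,25):break
hold(.5);go(-.0185,.03,25);pic("s7")
E
```

```text
-0.004 False along,v,l mm [-2.9  1.3 -0.3] F u,v,l [ 8.  -2.7  0.8] 0.0318 19.96
-0.009 False along,v,l mm [-7.7  1.6 -0.3] F u,v,l [ 9.7 -2.3  1. ] 0.032 20.43
-0.014 False along,v,l mm [-12.5   1.7  -0.3] F u,v,l [11.4 -2.8  1.4] 0.0321 20.89
-0.0185 False along,v,l mm [-16.9   1.9  -0.4] F u,v,l [12.3 -3.   0.2] 0.0322 21.34
-0.0185 False along,v,l mm [-16.9   1.9  -0.4] F u,v,l [12.1 -4.1  0.7] 0.0322 22.24
```

View pics/s7.png

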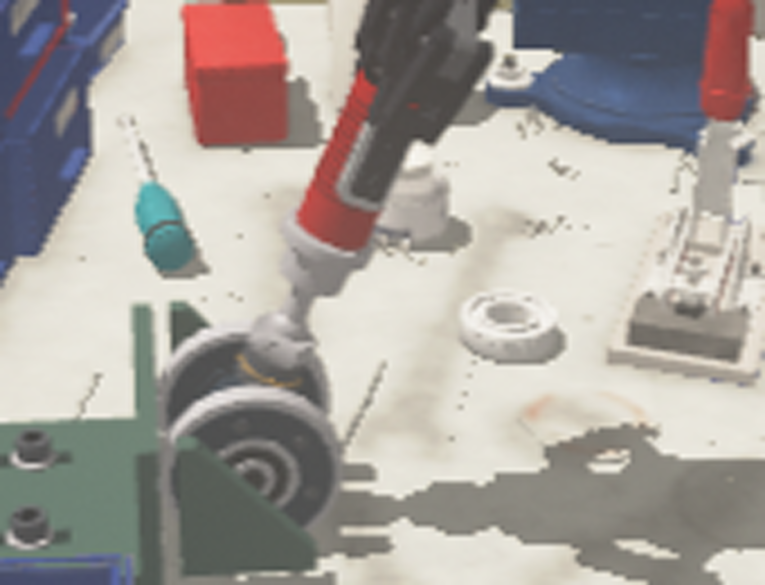

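The coupler is down on the nipple and the tube has visibly shortened. About 17 N of push and 16.5 mm of travel fit the spring at roughly 75 % of its stroke.

```bash
python3 -c "
from plant import *
print(job_done())"
```

```text
the job is handed in; nothing more can be done
None
```

I rolled the roller against the plate, coupled the gun onto the nipple and handed the job in at about 22 s, still holding the gun with its spring about 75 % compressed; the snap and compression are read from force and travel, and no verdict came back.

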